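Release the latched shutter key

ROBOT

A 6-joint arm with a two-finger parallel gripper is mounted at the origin on the work surface. World frame = base frame: x ahead of the robot, y to its left, z up, the work surface at z = 0. Lengths are in mm, angles in rad, forces in N, time in s.
With the tool pointing down it reaches from about 350 to 1000 mm from the base axis. Payload 7.1 kg.
Tool frame: the origin (TCP) lies midway between the tips of the shut fingers; the grasp point (between the pads) lies 19 mm behind it (grip_depth is the distance from the TCP to the grasp point, in mm); x points along the fingers, z is the direction in which the jaws open and shut, and the axes are right-handed (so a half turn about x gives the same grasp; the last joint's range is limited). The gripper opens to 85 mm and grips with 20 to 120 N. Pads are 22 mm wide; open, the fingers measure 114 mm over their backs; the gripper's body (76 mm by 85 mm) begins 54 mm behind the grasp point. The pads swing forward as they close: fully open they stand 13 mm farther back than shut.
Start: joints at [1.111, 0.423, 1.63, -0, 1.089, -0.019], TCP at [266.632, 565.254, 231.319] pointing down, gripper open.
Joint ranges: [-3, 3], [-0.9, 2.11], [0.09, 2.58], [-1.31, 4.45], [0.11, 2.69], [-2.54, 2.54]. Speed limits (rad/s): [2.39, 2.39, 3.01, 3.14, 3.14, 3.14].

INTERFACE

Orientations are given as a rotation vector (axis times angle).
In Python, from workcell import read_state, read_camera, finish_job, silhouettes, place_of, grip_depth gives the robot as it stands.
- The arm moves only by the tool jog_arm, never from a script. Its argument "plan" is one flat list of numbers, 4 for each row, row after row: the shift along the tool's x, y, z scaled (see below), then the turn about the tool's x scaled (see below). In form: [x, y, z, turn, x, y, z, turn, ...]. A call has 1 to 10 rows; each row shifts and turns the commanded pose from where the row before left it, along the tool's axes as they then stand; what a row does not reach is not made up. The controller multiplies each number of a shift by 150 mm and each number of a turn by 30 degrees. A row lasts 1/10 s, in which the tool goes at most 50 mm and 8.59 degrees, less where a joint would pass 70% of its speed; a pose out of reach is approached as far as the arm can. A call with a number of a shift or a turn outside -1 to 1 is refused whole. A call with a gripper value outside its range is refused whole. "gripper" is the opening, from 0 (shut) to 1 (fully open), set as the call begins (left out, the last holds). The fingers move at their own pace and stop on an object; "force" is the grip in N (left out, the last holds). Time passes only in rows, so rows that do not move let the fingers close. It gives the time, the measured TCP pose, the force and the opening at its end, in the units of the state.
- read_state(): the state, without advancing time (a new reading comes with each control period).
- read_camera(name): name is "scene" or "top"; returns a dict with "img" (384x512x3 uint8, blue, green, red), "depth" (384x512 float32, mm along the optical axis (not along the pixel's ray), 0 where there is no reading), "intrinsics" (3x3 intrinsics, pixels), "dist" ([k1, k2, p1, p2, k3] as OpenCV has them; the pictures are not rectified), "eye" and "attitude" of the camera in the world. Camera axes: x right, y up, looking along -z (the intrinsics and any distortion apply to the point x, -y, -z); pixel columns grow to the right and rows downward; lengths in mm; the calibration is good to about 2 mm. A picture is of the moment at which its call begins.
- finish_job(): hands the job in, once; it reports no verdict.
Trained networks look in the newest picture that a camera, given by its name, has taken for a name from the list of things; names that differ only in an ending like _2 or _b are one class to them, and where a whole thing is asked for, a point or a joint stands for the part that bears it (a point fixed in the world has none). Each returns a list of dicts, best first, with "confidence" (0 to 1); they miss things now and then, are a little off and sometimes report something else, mostly with a low value. They report only what shows in the picture. A call takes as long as a camera call.
- silhouettes(camera, target): "mask" (384x512 bool, what is visible of it) and "position" ([column, row] in pixels, amid what is visible of it).
- place_of(camera, target): "position" ([column, row] in pixels: a listed point, or the origin of a listed thing).
The state is a dict: "t": time; "joint_pos": joint angles; "dq": joint speeds; "joint_efforts": joint torques, N m; "tcp_pos": TCP position; "ee_rot": TCP orientation; "wrist_force": force on the tool from outside, world axes, zero at the start; "moment": the same for the moment, N m; "grip_width": opening from 0.0 (shut) to 1.0 (fully open).
Only numpy, scipy, OpenCV 4.12 (cv2) and the standard library are available. Lean on these libraries where they do the work, as an engineer would, in place of code of your own. Each camera call takes 0.05 s, during which the arm holds its last target. There are 200 camera calls.

TASK

One of the four identical keys on the shutter control box has been left latched down. Tap the keys lightly with the fingertips to find which one it is, then press that key down until it releases, and let it spring back up level with the others. Do not press any of the other three keys home, and do not lift, carry or push aside anything that stands on the box or the bench.

Things in the scene. Friction and masses are not known exactly. Their poses are not given: they have to be found in the camera images.
- key_1 (a point): Centre of the top face of the 1st key (+y end of the row, in the box's frame) as it is when standing fully UP, 67 mm above the table, 17 mm above the box top. The point is fixed to the box and does not go down with the key. Axes as the box's. The keys are identical white blocks, 28 (x) by 22 (y) mm on top, each in a thin flat aluminium frame, 48 mm apart along y.
- key_2 (a point): The same point for the 2nd key. Every key moves straight down at most 11.5 mm against a light spring: about 1 N to start it, 1.75 N at 3 mm, 3 N at 8 mm, 4 N at the bottom.
- key_3 (a point): The same point for the 3rd key. Met at more than about 15 mm/s, a key gives the finger a short jolt of several N that can end a force-stopped press too early: press slowly.
- key_4 (a point): The same for the 4th key (the -y end of the row).
- held (a joint): How far down (m) the latched key is: 0 = up, 0.005 = latched (top 5 mm lower than the others), 0.0115 = bottom. Which of the four it is changes from run to run; this number does not tell. Pressed nearly to the bottom (about 9.5 mm below the up position, 4 to 6 N) a hidden catch lets go, and the key follows the finger up to 0 when the finger leaves. It does not latch again.
- free_a (a joint): How far down (m) one of the other three keys is: 0 = up, 0.0115 = bottom. It springs back when let go. Its place in the row is not told. A light tap moves it a few mm; more than 8 mm is pressed home (it switches its channel).
- free_b (a joint): The same for another of the three.
- free_c (a joint): The same for the last of the three.
- box: Shutter control box with the four keys, grey metal, 170 (x) by 250 (y) by 50 mm high, fixed to the bench. Origin: centre of its underside; z up; at yaw 0 its axes are the world's. The row of keys lies along y, 35 mm from the centre towards -x (robot side). Two small loose things stand on its rear (+x) half.
- lens_jar: Bystander: clear jar with black cap, 30 mm across, 24 mm high, standing loose on the rear half of the box. Origin: centre of its underside.
- collar: Bystander: dark steel ring, 32 mm across, 12 mm high, lying loose on the rear half of the box. Origin: centre of its underside.
- post: Bystander: steel post 13 mm thick, 75 mm high, on a 38 mm foot, standing loose on the bench at the box's +y side. Origin: centre of its underside.
- driver: Bystander: screwdriver with black handle, 170 mm long, about 30 mm high at most, lying loose on the bench to the right (-y). Origin near the middle of its length.
- lens_case: Bystander: black case 70 by 55 by 28 mm high, loose on the bench at the box's -y side. Origin: centre of its underside.
- mirror: Bystander: square black mirror mount on a short post with round foot, 48 mm wide, 106 mm high, loose on the bench behind the box to the left. Origin: centre of its underside.
- screw_dish: Bystander: shallow steel dish, 70 mm across, 22 mm high, loose on the bench behind the box to the right. Origin: centre of its underside.

How it is judged:
By the outcome, as a careful person would: the job done as asked, in the order asked, and still so for the second after the job is handed in, with the robot touching nothing.
It also fails if it takes over 48 s, if anything falls off the work surface, if the arm or the gripper's body presses on something with over 40 N, if the wrist force passes 120 N, or if a joint passes its speed limit or range.

## Working session

There is one attempt and no reset: what is moved stays moved. The work goes in short steps, Python scripts to look and compute and a tool call to move; the robot and the scene stay as the last step left them, time stands still between calls to the robot, and variables do not carry over. Pictures are saved under pics/ and viewed, about 8 in all and at most 12, crops included, and the job is handed in when it is done.

Besides the shell and the picture viewer there is one more tool, called in YAML: its name, and indented under it one key for each argument. jog_arm: Moves the arm, as the interface text tells. Shifts and turns lie within -1 to 1; 1 stands for 150 mm of shift or 30 degrees of turn. Its arguments: {"type":"object","properties":{"plan":{"type":"array"},"gripper":{"type":"number"},"force":{"type":"number"}},"required":["plan"]}

```bash
mkdir -p pics
cat > h.py <<'E'
import numpy as np,cv2
from scipy.spatial.transform import Rotation as R
from workcell import *
def att(c):
    a=np.array(c["attitude"],float)
    return a if a.shape==(3,3) else (R.from_rotvec(a).as_matrix() if a.size==3 else R.from_quat(a).as_matrix())
def ray(c,p):
    u=cv2.undistortPoints(np.array([[p]],float),np.array(c["intrinsics"]),np.array(c["dist"]))[0,0]
    return att(c)@np.array([u[0],-u[1],-1.])
def at_z(c,p,z):
    d=ray(c,p);e=np.array(c["eye"]);return e+d*(z-e[2])/d[2]
def at_d(c,p):
    i,j=int(round(p[1])),int(round(p[0]))
    w=c["depth"][i-1:i+2,j-1:j+2];w=w[w>0]
    return np.array(c["eye"])+ray(c,p)*(np.median(w) if w.size else np.nan)
E
python3 - <<'E'
from h import *
np.set_printoptions(precision=1,suppress=True)
print(read_state())
for n in("scene","top"):
    c=read_camera(n);cv2.imwrite(f"pics/{n}0.png",c["img"]);print(n,c["eye"],c["attitude"])
    for k in("key_1","key_2","key_3","key_4"):
        for r in place_of(n,k)[:5]: print(k,r["confidence"],np.array(r["position"]),at_z(c,r["position"],67),at_d(c,r["position"]))
    for k in("box","post","lens_jar","collar","lens_case","mirror"):
        for r in place_of(n,k)[:1]: print(k,r["confidence"],np.array(r["position"]),at_z(c,r["position"],50 if k in("lens_jar","collar") else 0))
    for r in silhouettes(n,"key_1"): print("sil",r["confidence"],r["position"],r["mask"].sum(),at_z(c,r["position"],67),at_d(c,r["position"]))
E
```

```text
{'t': 0.0, 'joint_pos': array([ 1.1,  0.4,  1.6, -0. ,  1.1, -0. ]), 'dq': array([-0.,  0., -0., -0., -0.,  0.]), 'joint_efforts': array([ -0. , -55.7, -28.2,  -0. ,   0. ,   0. ]), 'tcp_pos': array([266.4, 564.8, 230.6]), 'ee_rot': array([-0.9,  1.4,  0.9]), 'wrist_force': array([ 0.1, -0. ,  0.3]), 'moment': array([-0.1,  0. , -0. ]), 'grip_width': 1.0007041490576114}
scene [1029.6  168.4  715.7] [0.4 0.7 1.9]
key_1 0.96 [264.3 199.7] [549.3 -20.1  67. ] [546.4 -21.2  63.1]
key_1 0.9 [299.2 221.6] [575.7  72.4  67. ] [575.9  72.4  67.2]
key_1 0.86 [278.3 209.3] [562.3  18.9  67. ] [562.6  19.   67.4]
key_1 0.84 [248.4 188.2] [532.2 -67.2  67. ] [532.  -67.3  66.7]
key_2 0.96 [264.3 199.7] [549.3 -20.1  67. ] [546.4 -21.2  63.1]
key_2 0.9 [299.2 221.6] [575.7  72.4  67. ] [575.9  72.4  67.2]
key_2 0.86 [278.3 209.3] [562.3  18.9  67. ] [562.6  19.   67.4]
key_2 0.84 [248.4 188.2] [532.2 -67.2  67. ] [532.  -67.3  66.7]
key_3 0.96 [264.3 199.7] [549.3 -20.1  67. ] [546.4 -21.2  63.1]
key_3 0.9 [299.2 221.6] [575.7  72.4  67. ] [575.9  72.4  67.2]
key_3 0.86 [278.3 209.3] [562.3  18.9
[... 1423 characters left out ...]
6  67. ] [557.5  29.6  66.7]
key_3 0.62 [262.6 187.8] [535.  -71.6  67. ] [535.2 -71.6  65.8]
key_4 0.87 [238.5 184. ] [544.6 -15.7  67. ] [545.4 -15.3  61.5]
key_4 0.84 [202.5 173.3] [571.   68.7  67. ] [571.2  68.9  65.8]
key_4 0.8 [219.1 178.8] [557.4  29.6  67. ] [557.5  29.6  66.7]
key_4 0.62 [262.6 187.8] [535.  -71.6  67. ] [535.2 -71.6  65.8]
box 0.65 [234.4 171.9] [585.5  -0.8   0. ]
post 0.58 [168.1 134.3] [686.6 170.9   0. ]
lens_jar 0.49 [207.2 140.4] [654.7  61.1  50. ]
collar 0.65 [273.9 153. ] [621.1 -99.5  50. ]
lens_case 0.97 [315.6 170.3] [ 587.1 -205.1    0. ]
mirror 0.79 [202.9 109. ] [752.6  81.2   0. ]
sil 0.58 [235.1, 167.4] 6525 [583.9  -7.8  67. ] [587.5  -6.4  48.9]
```

Run:
```python
import cv2,numpy as np
a=cv2.imread("pics/scene0.png")[160:320,160:360];b=cv2.imread("pics/top0.png")[90:220,140:340]
cv2.imwrite("pics/c0.png",np.vstack([cv2.resize(a,None,fx=2.2,fy=2.2,interpolation=2)[:,:440],cv2.resize(b,None,fx=2.2,fy=2.2,interpolation=2)[:,:440]])[:600])
from h import *
np.set_printoptions(precision=1,suppress=True)
for n in("scene","top"):
    c=read_camera(n);P=att(c)
    # per-pixel points
    v,u=np.mgrid[0:384,0:512]
    q=cv2.undistortPoints(np.stack([u.ravel(),v.ravel()],1)[:,None].astype(float),np.array(c["intrinsics"]),np.array(c["dist"]))[:,0]
    X=np.array(c["eye"])+(np.c_[q[:,0],-q[:,1],-np.ones(len(q))]@P.T)*c["depth"].ravel()[:,None]
    X=X.reshape(384,512,3)
    m=((X[...,2]>57)&(X[...,2]<72)&(X[...,0]<600)&(X[...,0]>500)&(abs(X[...,1])<110)).astype(np.uint8)
    k,l,s,ce=cv2.connectedComponentsWithStats(m)
    for i in range(1,k):
        if s[i,4]>30: Y=X[l==i];print(n,s[i,4],ce[i],np.median(Y,0),Y[:,2].std())
```

```text
scene 122 [246.7 191.4] [542.1 -66.8  66.1] 3.0320526183486933
scene 103 [263.7 201.4] [550.9 -20.5  61.7] 1.6319155570218933
scene 129 [281.5 210.1] [561.2  26.2  66.6] 2.593161092994932
scene 138 [300.  220.3] [571.4  72.7  66.5] 2.8548281082157194
top 117 [201.3 174.8] [567.3  72.1  66.1] 2.0379361538759286
top 118 [221.3 178.7] [557.7  25.   65.9] 2.1664860154813432
top 109 [241.4 182.7] [548.  -21.3  60.8] 1.5797894653026174
top 117 [261.4 186.3] [539.4 -68.1  65.7] 1.8976545175441957
```

View pics/c0.png

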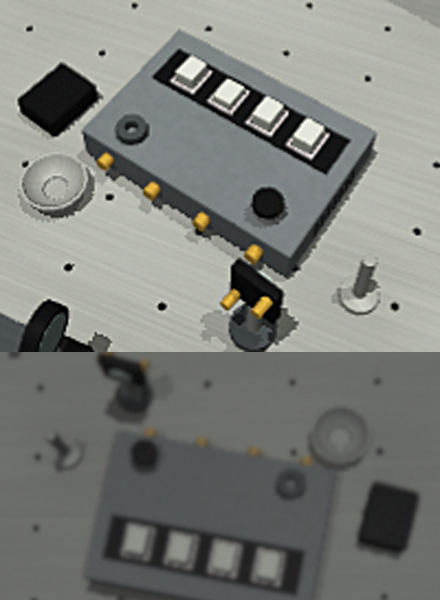

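View pics/scene0.png

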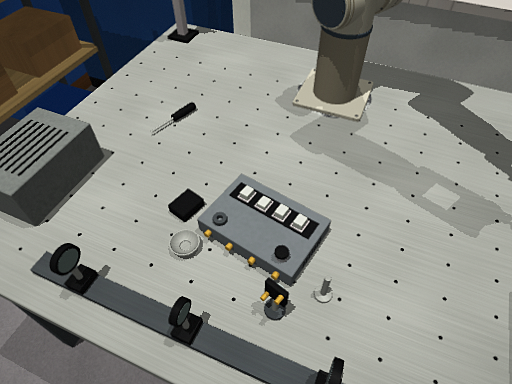

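```bash
cat > m.py <<'E'
from h import *
import sys
np.set_printoptions(precision=3,suppress=True)
K=np.array([[569.3,72.4],[559.5,25.6],[549.4,-20.9],[540.7,-67.5]])
m=K.mean(0);d=np.linalg.svd(K-m)[2][0];d*=np.sign(d[1])
KF=m+np.outer([72,24,-24,-72],d);bx=np.array([d[1],-d[0],0])
def show(k,z):
    s=read_state();T=R.from_rotvec(s["ee_rot"]).as_matrix()
    v=np.r_[KF[k-1],z]-s["tcp_pos"]
    b=T.T@bx; a=np.degrees(np.arctan2(-b[1],b[2])); a=(a+90)%180-90
    print("tcp",s["tcp_pos"],"F",s["wrist_force"],"t",s["t"],"grip",s["grip_width"]);print("toolaxes\n",T);print("err world",v,"units tool",T.T@v/150,"turn deg to align z with box x",a,"q",s["joint_pos"])
if __name__=="__main__":
    print(KF,np.degrees(np.arctan2(-d[0],d[1])),K-KF);show(int(sys.argv[1]),float(sys.argv[2]))
E
python3 m.py 1 100
```

```text
[[569.233  72.923]
 [559.561  25.908]
 [549.889 -21.108]
 [540.217 -68.123]] -11.624449968642539 [[ 0.067 -0.523]
 [-0.061 -0.308]
 [-0.489  0.208]
 [ 0.483  0.623]]
tcp [266.645 565.282 231.331] F [ 0.074  0.732 -0.984] t 1.3 grip 0.9977982046211299
toolaxes
 [[ 0.    -0.904  0.427]
 [ 0.     0.427  0.904]
 [-1.     0.     0.   ]]
err world [ 302.588 -492.359 -131.331] units tool [ 0.875 -3.225 -2.108] turn deg to align z with box x 76.36804763754591 q [ 1.111  0.423  1.63   0.     1.089 -0.019]
```

jog_arm:
  plan: [0,-0.26,-0.17,0,0,-0.26,-0.17,0,0,-0.26,-0.17,0,0,-0.26,-0.17,0,0,-0.26,-0.17,0,0,-0.26,-0.17,0,0,-0.26,-0.17,0,0,-0.26,-0.17,0,0,-0.26,-0.17,0,0,-0.26,-0.17,0]
  gripper: 0
  force: 30

```text
t: 2.3
tcp_pos: [511.4, 166.5, 231.6]
ee_rot: [-0.879, 1.385, 0.878]
wrist_force: [0.2, -0.1, -0.5]
grip_width: -0.003
```

jog_arm:
  plan: [0.2,-0.25,-0.15,0,0.2,-0.25,-0.15,0,0.2,0,0,0,0.15,0,0,0,0,0,0,-0.227,0,0,0,-0.227,0,0,0,0]

```text
t: 3.0
tcp_pos: [556.4, 99.6, 122.0]
ee_rot: [-1.059, 1.298, 1.059]
wrist_force: [0.1, 0.4, -0.4]
grip_width: 0.001
```

```bash
python3 m.py 1 85
```

```text
[[569.233  72.923]
 [559.561  25.908]
 [549.889 -21.108]
 [540.217 -68.123]] -11.624449968642539 [[ 0.067 -0.523]
 [-0.061 -0.308]
 [-0.489  0.208]
 [ 0.483  0.623]]
tcp [556.439  99.624 122.012] F [ 0.103  0.406 -0.404] t 3.0 grip 0.000869071084194163
toolaxes
 [[-0.    -0.98   0.201]
 [-0.     0.201  0.98 ]
 [-1.     0.    -0.   ]]
err world [ 12.793 -26.7   -37.012] units tool [ 0.247 -0.119 -0.157] turn deg to align z with box x -89.96404942515827 q [ 0.156  0.486  1.834  0.     0.821 -1.212]
```

jog_arm:
  plan: [0,-0.119,-0.157,0,0.2,0,0,0,0.113,0,0,0,0.02,0,0,0,0,0,0,0]

```text
t: 3.5
tcp_pos: [569.0, 73.1, 72.2]
ee_rot: [-1.057, 1.3, 1.057]
wrist_force: [-0.3, 0.9, -0.3]
grip_width: 0.002
```

```bash
cat > f.py <<'E'
from h import *
F=[];Z=[]
for i in range(6):
    read_camera("top");s=read_state();F.append(s["wrist_force"]);Z.append(s["tcp_pos"])
print("t",s["t"],"F",np.mean(F,0).round(2),"sd",np.std(F,0).round(2),"tcp",np.mean(Z,0).round(2))
E
python3 f.py
```

```text
t 3.8 F [ 0.54 -0.51  0.13] sd [0.3  0.31 0.43] tcp [569.78  73.23  73.24]
```

jog_arm:
  plan: [0.006,0,0,0,0.006,0,0,0,0.006,0,0,0,0.006,0,0,0,0.006,0,0,0,0.006,0,0,0,0.006,0,0,0,0.006,0,0,0,0,0,0,0]

```text
t: 4.7
tcp_pos: [569.1, 73.0, 65.1]
ee_rot: [-1.058, 1.299, 1.058]
wrist_force: [-0.5, -0.4, 1.1]
grip_width: 0.0
```

```bash
python3 f.py
```

```text
t 5.0 F [-0.11 -0.51  1.42] sd [0.77 0.26 0.39] tcp [569.11  73.02  65.12]
```

jog_arm:
  plan: [-0.08,0,0,0,0,0,-0.16,0,0,0,-0.16,0,0.05,0,0,0,0,0,0,0,0.007,0,0,0,0.007,0,0,0,0.007,0,0,0,0.007,0,0,0,0.002,0,0,0]

```text
t: 6.0
tcp_pos: [559.7, 26.4, 65.1]
ee_rot: [-1.059, 1.298, 1.058]
wrist_force: [0.2, 1.0, 1.2]
grip_width: -0.0
```

```bash
python3 f.py
```

```text
t 6.3 F [0.32 1.13 1.34] sd [0.38 0.62 0.45] tcp [559.59  26.14  65.17]
```

jog_arm:
  plan: [-0.08,0,0,0,0,0,-0.16,0,0,0,-0.16,0,0.05,0,0,0,0,0,0,0,0.007,0,0,0,0.007,0,0,0,0.007,0,0,0,0.007,0,0,0,0.002,0,0,0]

```text
t: 7.3
tcp_pos: [549.8, -20.8, 65.0]
ee_rot: [-1.059, 1.298, 1.059]
wrist_force: [-0.0, 0.4, 0.4]
grip_width: 0.003
```

```bash
python3 f.py
```

```text
t 7.6 F [0.12 0.13 0.04] sd [0.5  0.5  0.47] tcp [549.78 -20.94  65.08]
```

jog_arm:
  plan: [-0.08,0,0,0,0,0,-0.16,0,0,0,-0.16,0,0.05,0,0,0,0,0,0,0,0.007,0,0,0,0.007,0,0,0,0.007,0,0,0,0.007,0,0,0,0.002,0,0,0]

```text
t: 8.6
tcp_pos: [540.3, -67.7, 65.1]
ee_rot: [-1.059, 1.298, 1.058]
wrist_force: [0.3, 0.8, 1.2]
grip_width: -0.001
```

```bash
python3 f.py
```

```text
t 8.9 F [0.24 0.93 1.23] sd [0.53 0.36 0.53] tcp [540.19 -67.91  65.14]
```

jog_arm:
  plan: [-0.08,0,0,0,0,0,0.16,0,0,0,0.16,0,0.05,0,0,0,0.025,0,0,0,0.005,0,0,0,0.005,0,0,0,0.006,0,0,0,0.006,0,0,0,0.006,0,0,0]

```text
t: 9.9
tcp_pos: [549.8, -21.3, 61.7]
ee_rot: [-1.058, 1.299, 1.058]
wrist_force: [-0.7, -0.4, 2.9]
grip_width: -0.001
```

```bash
python3 f.py
```

```text
t 10.2 F [-0.71 -1.41  2.19] sd [0.15 0.46 0.33] tcp [549.82 -21.23  61.76]
```

jog_arm:
  plan: [0.006,0,0,0,0.006,0,0,0,0.006,0,0,0,0.006,0,0,0,0.003,0,0,0,0.003,0,0,0,0,0,0,0]

```text
t: 10.9
tcp_pos: [549.9, -21.0, 57.1]
ee_rot: [-1.058, 1.298, 1.058]
wrist_force: [-0.8, -2.0, 4.1]
grip_width: -0.002
```

```bash
python3 f.py
```

```text
t 11.2 F [-0.42 -3.    3.42] sd [0.26 0.53 0.63] tcp [549.87 -21.06  57.15]
```

jog_arm:
  plan: [0.004,0,0,0,0.003,0,0,0,0,0,0,0]

```text
t: 11.5
tcp_pos: [549.9, -21.0, 56.1]
ee_rot: [-1.058, 1.298, 1.058]
wrist_force: [-0.5, -3.4, 4.0]
grip_width: 0.0
```

```bash
python3 f.py
```

```text
t 11.8 F [ 0.21 -3.23  3.8 ] sd [0.45 0.51 0.51] tcp [549.88 -21.03  56.11]
```

jog_arm:
  plan: [-0.006,0,0,0,-0.006,0,0,0,-0.006,0,0,0,-0.006,0,0,0,-0.006,0,0,0,-0.006,0,0,0,-0.006,0,0,0,-0.006,0,0,0,-0.006,0,0,0,0,0,0,0]

```text
t: 12.8
tcp_pos: [549.7, -20.9, 64.2]
ee_rot: [-1.058, 1.298, 1.058]
wrist_force: [0.3, -1.4, 1.6]
grip_width: -0.003
```

```bash
python3 f.py
```

```text
t 13.1 F [ 1.01 -0.02  1.63] sd [0.39 0.48 0.45] tcp [549.74 -20.89  64.17]
```

Key 3 now pushes back at 64 mm, so it followed the finger up past the latched height. I'll raise the arm and check by camera.

jog_arm:
  plan: [-0.01,0,0,0,-0.02,0,0,0,-0.2,0,0,0,-0.3,0,0,0,-0.3,0,0,0,0,0.3,0,0,0,0.3,0,0,0,0.3,0,0,0,0,0,0]

```text
t: 14.0
tcp_pos: [410.3, 6.9, 187.7]
ee_rot: [-1.056, 1.304, 1.064]
wrist_force: [0.5, 0.0, -0.3]
grip_width: 0.0
```

Run:
```python
from h import *
np.set_printoptions(precision=1,suppress=True)
K=np.array([[569.2,72.9],[559.6,25.9],[549.9,-21.1],[540.2,-68.1]])
for n in("scene","top"):
    c=read_camera(n);P=att(c);cv2.imwrite(f"pics/{n}1.png",c["img"])
    v,u=np.mgrid[0:384,0:512]
    q=cv2.undistortPoints(np.stack([u.ravel(),v.ravel()],1)[:,None].astype(float),np.array(c["intrinsics"]),np.array(c["dist"]))[:,0]
    X=np.array(c["eye"])+(np.c_[q[:,0],-q[:,1],-np.ones(len(q))]@P.T)*c["depth"].ravel()[:,None]
    for k in K:
        w=X[(np.hypot(X[:,0]-k[0],X[:,1]-k[1])<7)&(X[:,2]<90)];print(n,len(w),np.median(w[:,2]) if len(w) else None)
    for k in("post","lens_jar","collar","lens_case","mirror"):
        for r in place_of(n,k)[:1]: print(k,np.array(r["position"]))
print(read_state()["tcp_pos"],read_state()["wrist_force"])
```

```text
scene 24 67.05102608022611
scene 25 67.28236277547694
scene 22 66.8397851174276
scene 22 67.30878242782921
post [321.  294.7]
lens_jar [280.6 254.6]
collar [223.3 218.4]
lens_case [187.9 209.6]
mirror [274.3 306.6]
top 24 66.36482302932905
top 28 66.50359635591116
top 28 66.1495495512101
top 28 66.40343238223215
post [170.6 134.4]
lens_jar [269.9 153.6]
collar [271.8 150.3]
lens_case [315.7 170. ]
mirror [199.6 110.6]
[417.8   6.1 188.5] [0.1 0.4 0.5]
```

View pics/scene1.png

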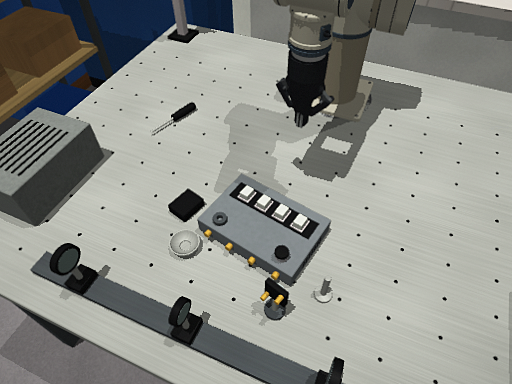

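The picture shows the arm clear of the box and all four keys level, key 3 at about (264, 200). Everything else stands where it did. I'll hand the job in.

```bash
python3 -c "
from workcell import finish_job
print(finish_job())"
```

```text
the job is handed in; nothing more can be done
None
```

The latched key was key_3. I pressed it until the catch released, it sprang back up level with the others, and the job is handed in at about 14.5 s of the 48 s allowed.

- **Finding it:** I tapped all four keys down to z ≈ 65 mm, about 2 mm of travel. Keys 1, 2 and 4 pushed back with 1.2–1.4 N. Key 3 gave about 0 N there, and contact only came near 62 mm. The starting depth images agreed, showing key 3 about 5 mm low.
- **Releasing it:** I pressed key 3 slowly to 56.1 mm, about 10.9 mm down. The measured force was 3.8 N, slightly under the 4–6 N given. As I backed off, the key was still pushing with 1.6 N at 64.2 mm, so it had come up past the latched height.
- **Last checks:** All four key tops read within 0.5 mm of each other in each camera: 66.8–67.3 mm in the scene camera and 66.1–66.5 mm in the top camera. The arm is clear and reads about zero force. The other keys were pushed only about 2 mm, and in the picture nothing else on the box or bench has moved.
- **Disagreements:** In the final top view the network put `lens_jar` on the collar. The scene view and the picture show the jar in its place. During the deep press the wrist also read about 3 N sideways, which went away after release.

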